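Test the emergency stop of a colour-measuring bench

TASK

Do the daily check of the emergency stop on the grey desk station: press the red mushroom head fully in so that it latches down, then push its raised wing round clockwise until the head springs back up, and let go. Do not press the green start button, do not lift, tip or shove the station, and leave the mouse, the white standard and the jar where they are.

Things in the scene. Friction and masses are not known exactly. Their poses are not given: they have to be found in the camera images.
- stop_top (a point): Centre of the top face of the wing on the red mushroom head of the emergency stop, on the head's axis; about 108 mm above the table when the head is out, about 100 mm when latched in. The wing is an upright bar 64 mm long (along this frame's x), 14 mm thick (y), its flat top here; it stands 20 mm above the head's disc, which is 60 mm across and 14 mm thick. White arrows on the disc show the release direction. The frame's z is up and it turns with the head.
- stop_press (a joint): How far the red head is pushed in, m: 0 out, 0.010 at the bottom stop. It resists with 3 N at first and up to about 5 N on the way; a spring catch snaps over at about 7 mm, after which it stays latched by itself at about 0.008 (press to the bottom stop to be sure). Pushing it down onto its stop with up to 25 N does no harm.
- stop_twist (a joint): Turn of the red head about its vertical axis, rad: 0 at rest, growing clockwise seen from above, up to a stop at 1.2. A light spring (0.015 to 0.075 N m) turns it back to 0 when let go. Turning the latched head past about 0.4 frees the catch and it springs right out (8 mm up; go to 0.6 or more to be sure, and leave it room to rise). On the end of the wing at -x of stop_top's frame, clockwise is towards +y of that frame.
- station: The loose desk station, about 0.9 kg on rubber feet: grey box with a yellow top, 110 mm (its x) by 190 mm (its y) by 60 mm high; origin at the centre of its underside, z up. The red head's axis is at y = -35 mm, the green start button at y = +55 mm (24 mm across in a black ring, its top 78 mm above the table). At rest the wing lies along the station's x.
- start (a joint): Green start button, m pressed in: 0 out, 0.005 fully in. Not to be pressed.
- mouse: Black computer mouse, 100 x 60 x 33 mm, loose; origin at the centre of its underside.
- standard: White calibration standard: black cylinder 54 mm across with a white ceramic disc on top, 34 mm high, loose; origin at the centre of its underside.
- jar: Amber sample jar, 48 mm across, 65 mm high, loose; origin at the centre of its underside.
Mind the look-alikes: they are no part of the job. There is more than one size of the station; the job needs the smallest.

How it is judged (in metres and radians):
On the way, in this order (a step that is already met when the one before it is completed fails the run):
1. the red head is pressed fully in (at least 7 mm) (value of joint stop_press above 0.007 m), for 0.2 s.
2. the latched head is twisted clockwise by at least 0.3 rad (value of joint stop_twist above 0.3 rad).
At the end, for the whole second after the job is handed in: The red head is out again (within 1.5 mm) and turned back to rest (within 0.12 rad); the start button is out; the station stands level and still on the table within 30 mm of where it was, the mouse, standard and jar within 20 mm (value of joint stop_press below 0.0015 m and value of joint stop_twist below 0.12 rad and value of joint start below 0.001 m and angle between station's own z axis and vertical below 0.03 rad and height (world z) of station below 0.004 m and linear speed of station below 0.01 m/s and distance of station from where it was at the start of the episode below 0.03 m and distance of each of mouse, standard, jar from where it was at the start of the episode below 0.02 m); the robot touches nothing.
It fails at once if the green start button is pressed (more than 2.5 mm) (value of joint start above 0.0025 m).
It fails at once if the station is lifted (more than 8 mm) (height (world z) of station above 0.008 m).
It fails at once if the station is tipped (more than 0.12 rad) (angle between station's own z axis and vertical above 0.12 rad).
It fails at once if the station is shoved away (more than 30 mm) (distance of station from where it was at the start of the episode above 0.03 m).
It fails at once if the mouse, the standard or the jar is moved (more than 20 mm) or lifted (distance of any of mouse, standard, jar from where it was at the start of the episode above 0.02 m).
It also fails if it takes over 38 s, if anything falls off the work surface, if the arm or the gripper's body presses on something with over 40 N, if the wrist force passes 120 N, or if a joint passes its speed limit or range.

ROBOT

A 6-joint arm with a two-finger parallel gripper is mounted at the origin on the work surface. World frame = base frame: x ahead of the robot, y to its left, z up, the work surface at z = 0. Lengths are in mm, angles in degrees, forces in N, time in s.
With the tool pointing down it reaches from about 325 to 850 mm from the base axis. Payload 15.5 kg.
Tool frame: the origin (TCP) lies at the very end of the fingers, on their centre line; the grasp point (between the pads) lies 19 mm behind it; z points along the fingers, y is the line along which they close (so a half turn about z gives the same grasp; the last joint's range is limited). The gripper opens to 91 mm and grips with 3 to 60 N. Pads are 32 mm wide; open, the fingers measure 118 mm over their backs; the gripper's body (76 mm by 178 mm) begins 60 mm behind the grasp point.
Start: joints at [67.065, 28.281, 77.091, -0, 74.628, -5.472], TCP at [187.559, 596.195, 213.915] pointing down, gripper open.
Joint ranges: [-166.48, 166.48], [-47.26, 123.95], [12.59, 153.08], [-70.14, 250.14], [6.76, 159.57], [-176.63, 176.63]. Speed limits (degrees/s): [108.29, 108.29, 147.25, 172.46, 172.46, 172.46].

INTERFACE

Orientations are given as a 3x3 rotation matrix whose columns are the frame's x, y, z axes.
In Python, from rig import sense, eyes, workorder gives the robot as it stands.
- The arm moves only by the tool servo_tool, never from a script. Its argument "rows" is a list of rows, each a list of 5 numbers: the gripper command: -1 is shut, 1 is fully open, values between are in proportion, then the shift along the tool's x, y, z in cm, then the turn about the tool's z in rad. In form: [[gripper, dx, dy, dz, spin], ...]. A call has exactly 8 rows; each row shifts and turns the commanded pose from where the row before left it, along the tool's axes as they then stand; what a row does not reach is not made up. A row lasts 1/12 s, in which the tool goes at most 41.7 mm and 7.16 degrees, less where a joint would pass 70% of its speed; a pose out of reach is approached as far as the arm can. A call with a gripper value outside its range is refused whole. The fingers move at their own pace and stop on an object; "force" is the grip in N (left out, the last holds). Time passes only in rows, so rows that do not move let the fingers close, or fill a call up. It gives the time, the measured TCP pose, the force, the opening and the grip force at its end, in the units of the state.
- sense(): the state, without advancing time (a new reading comes with each control period).
- eyes.get_image(name): name is "side" or "top" or "wrist"; returns (picture, depth): 384x512x3 uint8, blue, green, red; 384x512 float32, mm along the optical axis (not along the pixel's ray), 0 where there is no reading.
- eyes.camera_info(name): a dict with "camera_matrix" (3x3 intrinsics, pixels), "rvec" (rotation vector, rad) and "tvec" (3), from world to camera coordinates, as OpenCV has them; the wrist camera has in their place "hand_eye" (4x4, takes a point from camera to tool coordinates, whose origin is the TCP and whose axes are the flange's). Camera axes: x right, y down, z forward; pixel columns grow to the right and rows downward; lengths in mm; the calibration is good to about 2 mm. A picture is of the moment at which its call begins: read the wrist's pose just before it. camera_info takes no time and is no camera call.
- workorder.finish_job(): hands the job in; it is judged then, once.
The state is a dict: "time": time; "qpos": joint angles; "qd": joint speeds; "tau": joint torques, N m; "ee_pos": TCP position; "orientation": TCP orientation; "contact_force": force on the tool from outside, world axes, zero at the start; "wrist_torque": the same for the moment, N m; "grip_width": finger opening in mm; "finger_force": force on a finger pad.
Only numpy, scipy, OpenCV 4.12 (cv2) and the standard library are available. Lean on these libraries where they do the work, as an engineer would, in place of code of your own. Each camera call takes 0.05 s, during which the arm holds its last target. There are 200 camera calls.

## Working session

There is one attempt and no reset: what is moved stays moved. The work goes in short steps, Python scripts to look and compute and a tool call to move; the robot and the scene stay as the last step left them, time stands still between calls to the robot, and variables do not carry over. Pictures are saved under pics/ and viewed, at most 10 in all, crops included, and the job is handed in when it is done.

Besides the shell and the picture viewer there is one more tool, called after "Request:" as name(argument=value, ...), one argument or row to a line, values as JSON. servo_tool: Moves the arm, as the interface text tells. Its arguments: {"type":"object","properties":{"rows":{"type":"array","items":{"type":"array","items":{"type":"number"}}},"force":{"type":"number"}},"required":["rows"]}

```bash
mkdir -p pics
python3 - <<'E'
from rig import sense, eyes
import cv2,numpy as np
s=sense();print(s['time'],s['ee_pos'],s['orientation'],s['grip_width'],s['contact_force'])
for n in('top','side'):
    p,d=eyes.get_image(n);cv2.imwrite(f'pics/{n}0.png',p);np.savez(f'pics/{n}0.npz',p=p,d=d)
    print(n,eyes.camera_info(n))
E
```

```text
0.0 [187.41686521 595.84717898 213.33125748] [[-9.53899912e-01  3.00124521e-01 -4.78975066e-04]
 [ 3.00124881e-01  9.53899240e-01 -1.13866520e-03]
 [ 1.15152603e-04 -1.22992497e-03 -9.99999237e-01]] 91.29993860455652 [ 0.7428322 -0.2745069  0.7945638]
top {'camera_matrix': array([[367.57924586,   0.        , 258.22447936],
       [  0.        , 367.57924586, 195.55280577],
       [  0.        ,   0.        ,   1.        ]]), 'rvec': array([ 2.15924841, -2.1964925 ,  0.15684761]), 'tvec': array([ 52.48935153, 523.79068019, 813.21593617])}
side {'camera_matrix': array([[395.02260304,   0.        , 258.810519  ],
       [  0.        , 395.02260304, 188.610373  ],
       [  0.        ,   0.        ,   1.        ]]), 'rvec': array([ 0.18248321, -2.86510677,  1.14844876]), 'tvec': array([ 484.85731258,   81.97130487, 1002.88321842])}
```

View pics/top0.png

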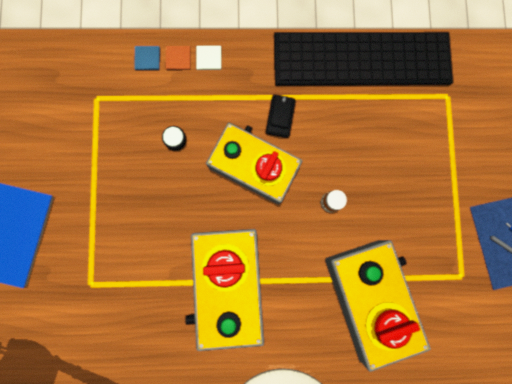

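View pics/side0.png

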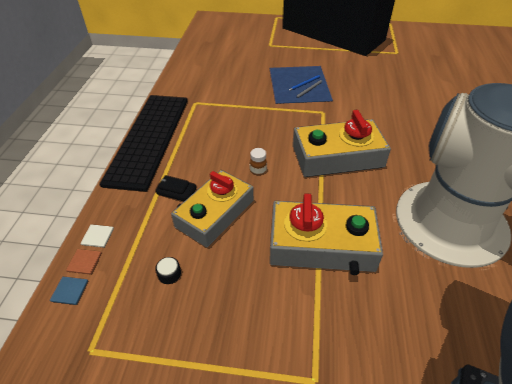

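The top view shows three stations. The smallest is at about (254,163), with its red head at (269,167) and its green button at (232,149). The mouse is at (281,116), the standard at (174,138) and the jar at (336,201).

```bash
cat > h.py <<'E'
import numpy as np,cv2
from rig import eyes
def ray(n,uv,z):
    c=eyes.camera_info(n);R,_=cv2.Rodrigues(c['rvec']);K=c['camera_matrix']
    d=R.T@np.linalg.inv(K)@np.r_[uv,1.];o=-R.T@c['tvec']
    return o+d*(z-o[2])/d[2]
def blobs(p,lo,hi,amin=20):
    m=cv2.inRange(cv2.cvtColor(p,cv2.COLOR_BGR2HSV),lo,hi)
    n,l,st,ce=cv2.connectedComponentsWithStats(m)
    return m,l,[(i,st[i],ce[i]) for i in range(1,n) if st[i,4]>=amin]
E
python3 - <<'E'
from h import *
for n,rx in(('top',(200,120,310,210)),('side',(165,160,260,250))):
    f=np.load(f'pics/{n}0.npz');p,d=f['p'],f['d'];x0,y0,x1,y1=rx
    q=np.zeros_like(p);q[y0:y1,x0:x1]=p[y0:y1,x0:x1]
    for nm,lo,hi,z in(('green',(45,80,40),(85,255,255),78),('red0',(0,150,60),(6,255,255),88),('red1',(172,150,60),(180,255,255),88),('yellow',(18,120,100),(35,255,255),60)):
        for i,s,c in blobs(q,lo,hi)[2]: print(n,nm,s,c.round(1),ray(n,c,z).round(1), d[int(c[1]),int(c[0])])
    # yellow rect
    m=blobs(q,(18,120,100),(35,255,255))[0]|blobs(q,(0,150,60),(6,255,255))[0]
    cs,_=cv2.findContours(m,0,2);c=max(cs,key=cv2.contourArea)
    w=np.array([ray(n,t[0],60)[:2] for t in c],np.float32);print(cv2.minAreaRect(cv2.convexHull(w)))
p=np.load('pics/top0.npz')['p'][115:215,195:315]; a=cv2.resize(p,None,fx=3.3,fy=3.3,interpolation=2)
p=np.load('pics/side0.npz')['p'][160:255,165:265]; b=cv2.resize(p,(396,330),interpolation=2)
cv2.imwrite('pics/c0.png',np.hstack([a,b[:330]]))
E
```

```text
top green [226 142  13  13 126] [231.7 148.1] [624.1 101.1  78. ] 801.8756
top red0 [256 152  25  28 446] [268.3 166.7] [580.   22.6  88. ] 0.0
top yellow [ 209  125   90   74 2858] [252.6 161.3] [598.   55.6  60. ] 819.35376
((597.9324951171875, 52.74079132080078), (182.91363525390625, 102.8587875366211), 61.556854248046875)
side green [192 204  11  10  87] [197.2 208.3] [621.6 104.3  78. ] 929.3265
side red0 [210 171  23  24 362] [220.6 183.2] [580.4  25.6  88. ] 966.4786
side yellow [165 160   8  16  65] [168.  166.6] [739.5 -44.8  60. ] 1138.9144
side yellow [ 175  172   75   59 1616] [211.1 202.7] [597.8  67.5  60. ] 967.023
((602.7929077148438, 49.208709716796875), (181.81549072265625, 114.74236297607422), 62.18611145019531)
```

View pics/c0.png

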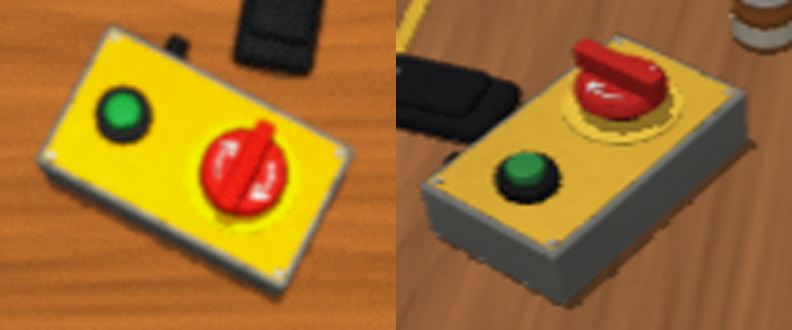

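Both views agree. The head axis is at about (580,24) and the green button at about (623,102), 89.5 mm apart as expected, so the smallest station is the right one. Its y axis points at about 61°. I'll move over it now.

Request:
servo_tool(
  rows=[
    [-1, -2.3, -1.8, 0, 0],
    [-1, -2.3, -1.8, 0, 0],
    [-1, -2.3, -1.8, 0, 0],
    [-1, -2.3, -1.8, 0, 0],
    [-1, -2.3, -1.8, 0, 0],
    [-1, -2.3, -1.8, 0, 0],
    [-1, -2.3, -1.8, 0, 0],
    [-1, -2.3, -1.8, 0, 0],
  ],
  force=10,
)

```text
time: 0.77
ee_pos: [320.3, 402.3, 213.7]
orientation: [[-0.954, 0.3, -0.0], [0.3, 0.954, -0.0], [0.0, -0.0, -1.0]]
contact_force: [0.6, -0.0, 1.0]
grip_width: 40.8
finger_force: 0.0
```

Request:
servo_tool(
  rows=[
    [-1, -2.3, -1.8, 0, 0],
    [-1, -2.3, -1.8, 0, 0],
    [-1, -2.3, -1.8, 0, 0],
    [-1, -2.3, -1.8, 0, 0],
    [-1, -2.3, -1.8, 0, 0],
    [-1, -2.3, -1.8, 0, 0],
    [-1, -2.3, -1.8, 0, 0],
    [-1, -2.3, -1.8, 0, 0],
  ],
)

```text
time: 1.43
ee_pos: [452.6, 209.7, 213.8]
orientation: [[-0.954, 0.3, -0.0], [0.3, 0.954, -0.0], [0.0, -0.0, -1.0]]
contact_force: [0.7, 0.4, 0.4]
grip_width: -0.1
finger_force: 0.0
```

Request:
servo_tool(
  rows=[
    [-1, -2.3, -1.8, 0, 0],
    [-1, -2.3, -1.8, 0, 0],
    [-1, -2.3, -1.8, 0, 0],
    [-1, -2.3, -1.8, 0, 0],
    [-1, -2.3, -1.8, 0, 0],
    [-1, 0, 0, 0, 0.1],
    [-1, 0, 0, 0, 0.095],
    [-1, 0, 0, 0, 0],
  ],
)

```text
time: 2.1
ee_pos: [534.8, 90.1, 213.5]
orientation: [[-0.875, 0.484, -0.001], [0.484, 0.875, 0.0], [0.001, -0.0, -1.0]]
contact_force: [0.1, 0.0, 1.1]
grip_width: 0.2
finger_force: 0.0
```

Run:
```python
from h import *
from rig import sense
s=sense();p,d=eyes.get_image('wrist');c=eyes.camera_info('wrist')
print(s['time'],s['ee_pos'],s['orientation'].round(4) if hasattr(s['orientation'],'round') else s['orientation'],s['qpos'],s['grip_width'])
np.savez('pics/w1.npz',p=p,d=d,R=s['orientation'],t=s['ee_pos']);cv2.imwrite('pics/w1.png',p)
R=np.array(s['orientation']);t=np.array(s['ee_pos']);X=np.array(c['hand_eye']);K=c['camera_matrix'];print(X)
def wray(uv,z):
    o=R@X[:3,3]+t;v=R@X[:3,:3]@np.linalg.inv(K)@np.r_[uv,1.];return o+v*(z-o[2])/v[2]
for nm,lo,hi,z in(('green',(45,80,40),(85,255,255),78),('red',(0,150,60),(6,255,255),88)):
    for i,st,ce in blobs(p,lo,hi,200)[2]: print(nm,st,ce,wray(ce,z).round(1))
```

```text
2.1 [534.8274304   90.14568383 213.54452684] [[-8.748e-01  4.845e-01 -8.000e-04]
 [ 4.845e-01  8.748e-01  0.000e+00]
 [ 7.000e-04 -4.000e-04 -1.000e+00]] [ 3.25673039e+00  2.16855080e+01  8.87969392e+01  2.86377638e-03
  6.95633901e+01 -5.77663953e+01] 0.2154801612232396
[[ 8.73086736e-04 -9.67168101e-01 -2.54135990e-01  7.17680290e+01]
 [ 9.99997516e-01  1.36562394e-03 -1.76166843e-03 -7.70377551e-01]
 [ 2.05088370e-03 -2.54133820e-01  9.67166891e-01 -1.70968290e+02]
 [ 0.00000000e+00  0.00000000e+00  0.00000000e+00  1.00000000e+00]]
red [ 126    0  107   51 3624] [181.82395143  20.25220751] [374.3 105.3  88. ]
```

View pics/w1.png

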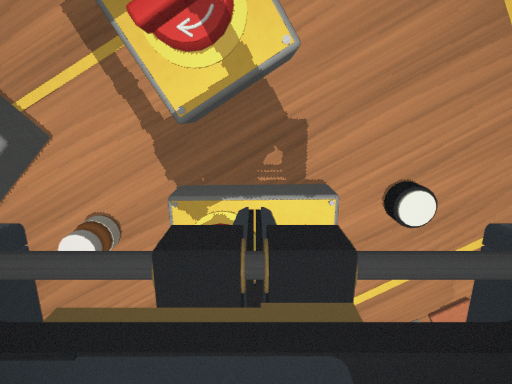

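The wrist view shows the station's near edge at about row 197, from (171,198) to (337,198), and level in the image. That means the tool is lined up with it. I'll use those two corners to check the position.

Run:
```python
from h import *
f=np.load('pics/w1.npz');p,R,t=f['p'],f['R'],f['t'];c=eyes.camera_info('wrist');X=np.array(c['hand_eye']);K=c['camera_matrix']
def wray(uv,z):
    o=R@X[:3,3]+t;v=R@X[:3,:3]@np.linalg.inv(K)@np.r_[uv,1.];return o+v*(z-o[2])/v[2]
m=blobs(p,(18,120,90),(35,255,255))[0];m[:185]=0;m[235:]=0;m[:,:165]=0;m[:,345:]=0
cols=range(185,235,5);e=[(u,np.flatnonzero(m[:,u])[0]) for u in list(cols)+list(range(275,325,5)) if m[:,u].any()]
L=np.polyfit(*np.array(e).T,1);r=[(np.flatnonzero(m[v])[0],np.flatnonzero(m[v])[-1]) for v in range(200,222,4)]
print(L,r)
a,b=r[2];A=wray([a,208],60);B=wray([b,208],60);print(A,B,np.hypot(*(A-B)[:2]))
mid=(A+B)/2; C=wray([254,np.polyval(L,254)],60)
d=(B-A)[:2];d/=np.hypot(*d);d=d if d[1]>0 else -d;x=np.array([d[1],-d[0]])
print('ydir',d,np.degrees(np.arctan2(d[1],d[0])),'edge dist',(C[:2]-mid[:2])@x)
ctr=mid[:2]+x*((C[:2]-mid[:2])@x+55);print('ctr',ctr,'head',ctr-35*d)
h=np.array([580,24.]);D=np.r_[h,0]-np.r_[t[:2],0];print('move tool',R.T@D, 'alt',R.T@np.r_[ctr-35*d-t[:2],0])
```

```text
[-1.01960784e-02  2.02674510e+02] [(np.int64(202), np.int64(335)), (np.int64(178), np.int64(334)), (np.int64(172), np.int64(334)), (np.int64(172), np.int64(334)), (np.int64(173), np.int64(334)), (np.int64(173), np.int64(333))]
[518.4909216   -6.56904577  60.        ] [605.06859256 150.37626596  60.        ] 179.2415241516652
ydir [0.4830224 0.875608 ] 61.117013588384296 edge dist -9.12082868221542
ctr [601.95192633  49.74294271] head [585.04614237  19.09666286]
move tool [-7.15629825e+01 -3.59798659e+01 -3.62871686e-02] alt [-7.83529098e+01 -3.78246257e+01 -4.03374783e-02]
```

The yellow top comes out about 180 mm long, so it is inset about 5 mm at each edge. Allowing for that, the head is at about (580.5,23), which matches the first estimate.

Request:
servo_tool(
  rows=[
    [-1, -2.4, -1.2, 0, 0],
    [-1, -2.4, -1.2, 0, 0],
    [-1, -2.4, -1.2, 0, 0],
    [-1, 0, 0, 2.5, 0],
    [-1, 0, 0, 2.5, 0],
    [-1, 0, 0, 2.5, 0],
    [-1, 0, 0, 1.5, 0],
    [-1, 0, 0, 0, 0],
  ],
)

```text
time: 2.82
ee_pos: [578.7, 25.0, 120.9]
orientation: [[-0.88, 0.476, -0.005], [0.476, 0.88, 0.0], [0.005, -0.002, -1.0]]
contact_force: [-0.7, -0.5, -0.8]
grip_width: 0.3
finger_force: 0.0
```

Run:
```python
from h import *
from rig import sense
print(sense()['ee_pos'],sense()['contact_force'])
a,_=eyes.get_image('side');b,_=eyes.get_image('top')
cv2.imwrite('pics/c2.png',np.hstack([cv2.resize(a[120:250,165:295],(390,390),interpolation=2),cv2.resize(b[100:230,200:330],(390,390),interpolation=2)]))
```

```text
[578.70096667  24.98342044 120.89838468] [-0.67685382 -0.49134391 -0.76491403]
```

View pics/c2.png

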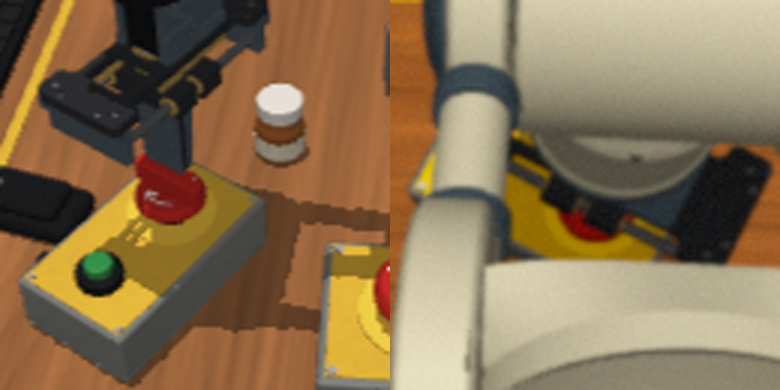

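The shut fingertips are above the wing, near the middle of the red head. Next I lower in small steps and watch the force.

Request:
servo_tool(
  rows=[
    [-1, -0.2, -0.1, 0.4, 0],
    [-1, 0, 0, 0.4, 0],
    [-1, 0, 0, 0.3, 0],
    [-1, 0, 0, 0.2, 0],
    [-1, 0, 0, 0.2, 0],
    [-1, 0, 0, 0, 0],
    [-1, 0, 0, 0, 0],
    [-1, 0, 0, 0, 0],
  ],
)

```text
time: 3.58
ee_pos: [582.1, 22.7, 109.0]
orientation: [[-0.878, 0.479, 0.0], [0.479, 0.878, -0.0], [-0.0, 0.0, -1.0]]
contact_force: [0.3, -0.4, -0.2]
grip_width: 0.7
finger_force: 0.0
```

Request:
servo_tool(
  rows=[
    [-1, 0, 0, 0.2, 0],
    [-1, 0, 0, 0.2, 0],
    [-1, 0, 0, 0.2, 0],
    [-1, 0, 0, 0.2, 0],
    [-1, 0, 0, 0.1, 0],
    [-1, 0, 0, 0, 0],
    [-1, 0, 0, 0, 0],
    [-1, 0, 0, 0, 0],
  ],
)

```text
time: 4.25
ee_pos: [582.3, 22.7, 100.0]
orientation: [[-0.878, 0.479, 0.0], [0.479, 0.878, -0.0], [-0.0, 0.0, -1.0]]
contact_force: [1.5, -0.0, 3.3]
grip_width: 0.3
finger_force: 1.4
```

Request:
servo_tool(
  rows=[
    [-1, 0, 0, 0.1, 0],
    [-1, 0, 0, 0.1, 0],
    [-1, 0, 0, 0, 0],
    [-1, 0, 0, 0, 0],
    [-1, 0, 0, 0, 0],
    [-1, 0, 0, 0, 0],
    [-1, 0, 0, 0, 0],
    [-1, 0, 0, 0, 0],
  ],
)

```text
time: 4.92
ee_pos: [582.3, 22.7, 98.2]
orientation: [[-0.878, 0.479, 0.001], [0.479, 0.878, -0.0], [-0.001, 0.0, -1.0]]
contact_force: [1.3, 0.8, 8.1]
grip_width: 0.3
finger_force: 4.4
```

Request:
servo_tool(
  rows=[
    [-1, 0, 0, 0.1, 0],
    [-1, 0, 0, 0, 0],
    [-1, 0, 0, 0, 0],
    [-1, 0, 0, 0, 0],
    [-1, 0, 0, 0, 0],
    [-1, 0, 0, 0, 0],
    [-1, 0, 0, 0, 0],
    [-1, 0, 0, 0, 0],
  ],
)

```text
time: 5.58
ee_pos: [582.4, 22.7, 98.1]
orientation: [[-0.878, 0.479, 0.001], [0.479, 0.878, -0.0], [-0.001, 0.001, -1.0]]
contact_force: [-4.2, 1.0, 23.4]
grip_width: 0.4
finger_force: 11.9
```

It is on the bottom stop: 23 N with no further travel. Now I raise the tool, open the fingers to about 26 mm, and look.

Request:
servo_tool(
  rows=[
    [-1, 0, 0, -1, 0],
    [-1, 0, 0, -1, 0],
    [-0.43, 0, 0, -1, 0],
    [-0.43, 0.15, 0, 0, 0],
    [-0.43, 0, 0, 0, 0],
    [-0.43, 0, 0, 0, 0],
    [-0.43, 0, 0, 0, 0],
    [-0.43, 0, 0, 0, 0],
  ],
)

```text
time: 6.25
ee_pos: [580.5, 23.5, 126.4]
orientation: [[-0.878, 0.479, -0.001], [0.479, 0.878, 0.0], [0.001, -0.0, -1.0]]
contact_force: [0.0, 0.7, 1.0]
grip_width: 26.3
finger_force: 0.0
```

Run:
```python
from h import *
from rig import sense
print(sense()['ee_pos'],sense()['contact_force'])
a,_=eyes.get_image('side');b=np.load('pics/side0.npz')['p']
cv2.imwrite('pics/c3.png',np.hstack([cv2.resize(x[130:230,175:275],(400,400),interpolation=2) for x in(a,b)]))
```

```text
[580.47877471  23.4702625  126.43834985] [0.01505519 0.70259776 0.95297011]
```

View pics/c3.png

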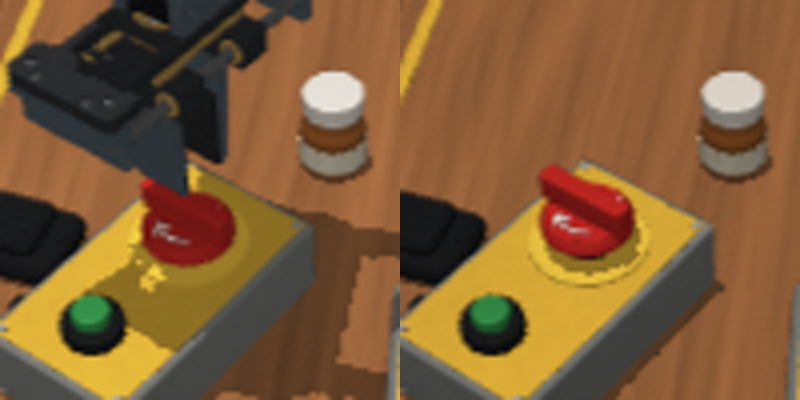

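The head now sits lower than before, so it is latched. The station hasn't moved, and the fingers straddle the wing. I'll lower the tip to about z=91, which leaves 3 mm for the disc when it springs out.

Request:
servo_tool(
  rows=[
    [-0.43, 0, 0, 0.9, 0],
    [-0.43, 0, 0, 0.9, 0],
    [-0.43, 0, 0, 0.7, 0],
    [-0.43, 0, 0, 0.5, 0],
    [-0.43, 0, 0, 0.5, 0],
    [-0.43, 0, 0, 0, 0],
    [-0.43, 0, 0, 0, 0],
    [-0.43, 0, 0, 0, 0],
  ],
)

```text
time: 6.97
ee_pos: [580.9, 23.5, 92.1]
orientation: [[-0.878, 0.479, 0.0], [0.479, 0.878, -0.0], [-0.0, 0.0, -1.0]]
contact_force: [-0.1, 0.1, 0.5]
grip_width: 26.1
finger_force: 0.0
```

Request:
servo_tool(
  rows=[
    [-0.56, 0, 0, 0, 0],
    [-0.56, 0, 0, 0.1, 0],
    [-0.56, 0, 0, 0, 0.08],
    [-0.56, 0, 0, 0, 0.08],
    [-0.56, 0, 0, 0, 0.08],
    [-0.56, 0, 0, 0, 0.08],
    [-0.56, 0, 0, 0, 0.08],
    [-0.56, 0, 0, 0, 0],
  ],
)

```text
time: 7.63
ee_pos: [580.9, 23.5, 91.1]
orientation: [[-0.619, 0.786, 0.0], [0.786, 0.619, 0.0], [-0.0, 0.0, -1.0]]
contact_force: [-0.6, -0.2, 0.9]
grip_width: 20.0
finger_force: 0.1
```

Request:
servo_tool(
  rows=[
    [-0.56, 0, 0, 0, 0.08],
    [-0.56, 0, 0, 0, 0.08],
    [-0.56, 0, 0, 0, 0.08],
    [-0.56, 0, 0, 0, 0.08],
    [-0.56, 0, 0, 0, 0.08],
    [-0.56, 0, 0, 0, 0.08],
    [-0.56, 0, 0, 0, 0],
    [-0.56, 0, 0, 0, 0],
  ],
)

```text
time: 8.3
ee_pos: [581.2, 23.4, 91.2]
orientation: [[-0.194, 0.981, 0.001], [0.981, 0.194, -0.0], [-0.0, 0.001, -1.0]]
contact_force: [1.7, 1.1, 1.8]
grip_width: 20.1
finger_force: 1.4
```

Run:
```python
from h import *
from rig import sense
s=sense();print(s['ee_pos'],s['contact_force'],s['wrist_torque'])
a,_=eyes.get_image('side');b=np.load('pics/side0.npz')['p']
cv2.imwrite('pics/c4.png',np.hstack([cv2.resize(x[130:230,175:275],(400,400),interpolation=2) for x in(a,b)]))
```

```text
[581.21527822  23.44452349  91.2207828 ] [1.71952534 1.10871167 1.79232902] [-0.00213471 -0.32729027 -0.00350138]
```

View pics/c4.png

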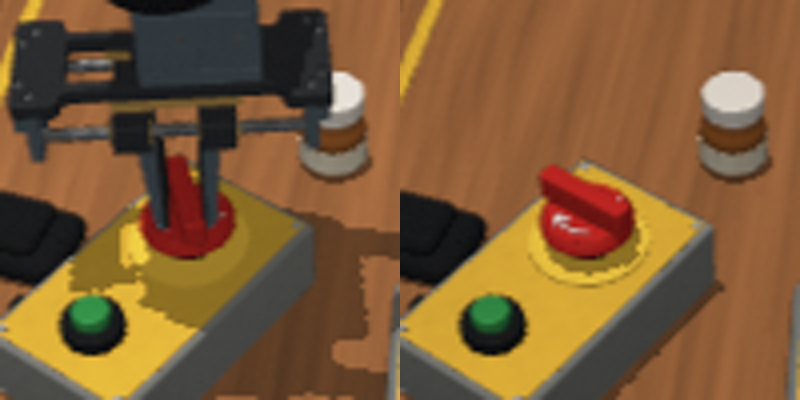

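The wing has turned about 0.65 rad. I can't tell from the picture whether it has risen, so I'll turn a little further and then turn back to let go.

Request:
servo_tool(
  rows=[
    [-0.56, 0, 0, 0, 0.08],
    [-0.56, 0, 0, 0, 0.08],
    [-0.56, 0, 0, 0, 0],
    [-0.56, 0, 0, 0, 0],
    [-0.56, 0, 0, 0, -0.1],
    [-0.56, 0, 0, 0, -0.1],
    [-0.56, 0, 0, 0, -0.1],
    [-0.56, 0, 0, 0, -0.1],
  ],
)

```text
time: 9.02
ee_pos: [580.9, 23.4, 91.0]
orientation: [[-0.427, 0.904, 0.0], [0.904, 0.427, -0.0], [-0.0, 0.0, -1.0]]
contact_force: [2.8, 0.5, 1.6]
grip_width: 20.1
finger_force: 1.0
```

Request:
servo_tool(
  rows=[
    [-0.56, 0, 0, 0, -0.1],
    [-0.56, 0, 0, 0, -0.1],
    [-0.56, 0, 0, 0, -0.1],
    [-0.56, 0, 0, 0, -0.1],
    [-0.56, 0, 0, 0, -0.1],
    [-0.56, 0, 0, 0, -0.1],
    [-0.56, 0, 0, 0, -0.04],
    [-0.56, 0, 0, 0, 0],
  ],
)

```text
time: 9.68
ee_pos: [580.2, 23.4, 90.6]
orientation: [[-0.881, 0.474, -0.001], [0.474, 0.881, -0.0], [0.001, -0.001, -1.0]]
contact_force: [-1.0, 0.1, -0.1]
grip_width: 20.1
finger_force: 0.0
```

Request:
servo_tool(
  rows=[
    [-0.4, 0, 0, 0, 0],
    [-0.4, 0, 0, 0, 0],
    [-0.4, 0, 0, -1, 0],
    [-0.4, 0, 0, -2, 0],
    [-0.4, 0, 0, -3, 0],
    [-0.4, 0, 0, -3, 0],
    [-0.4, 0, 0, -3, 0],
    [-0.4, 0, 0, 0, 0],
  ],
)

```text
time: 10.35
ee_pos: [583.3, 23.3, 217.3]
orientation: [[-0.878, 0.479, 0.009], [0.479, 0.878, -0.001], [-0.008, 0.004, -1.0]]
contact_force: [0.9, -0.1, 0.8]
grip_width: 27.1
finger_force: 0.0
```

Run:
```python
from h import *
from rig import sense
s=sense();print(s['time'],s['ee_pos'],s['contact_force'])
a,_=eyes.get_image('side');b=np.load('pics/side0.npz')['p']
for x in(a,b):
    q=np.zeros_like(x);q[160:250,165:260]=x[160:250,165:260]
    for lo,hi in(((45,80,40),(85,255,255)),((0,150,60),(6,255,255))):
        for i,s,c in blobs(q,lo,hi)[2]: print(s,c.round(1))
cv2.imwrite('pics/c5.png',np.hstack([cv2.resize(x[130:230,175:275],(400,400),interpolation=2) for x in(a,b)]))
```

```text
10.35 [583.32281159  23.32562865 217.33147948] [ 0.87237721 -0.13783361  0.79870726]
[192 204  11  10  89] [197.3 208.4]
[210 171  23  24 356] [220.5 183.4]
[192 204  11  10  87] [197.2 208.3]
[210 171  23  24 362] [220.6 183.2]
```

View pics/c5.png

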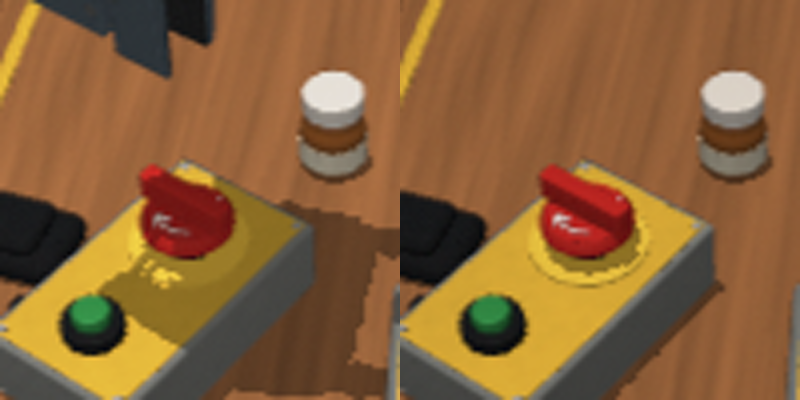

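The head's outline matches the start picture exactly: same bounding box (210,171), 23×24, and the wing is back at rest. The station hasn't moved and the robot is clear of everything, so I'll hand it in.

```bash
python3 -c "
from rig import workorder
print(workorder.finish_job())"
```

```text
the job is handed in; nothing more can be done
None
```

The emergency stop check is done and handed in: I pressed the head down until it latched and turned the wing clockwise until it released, and it is back up at rest with the station unmoved (no verdict was returned).

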